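# Change the bench test supply over to 24 V

### The job

Change the bench test supply over from 12 V to 24 V and leave it running: with the output switched off first, tip the selector's guard right up so that it stays up, flip the selector toggle up the panel to 24 V, then flip the output toggle back up to on. The tape measure left on the box stands in the guard's way; before opening the guard, move it off and stand it upright on the bench. Do not flip the small panel-lamp toggle or disturb the can, the jar and the black tape roll round the box.

Things in the scene. Friction and masses are not known exactly. Their poses are not given: they have to be found in the camera images.
- supply: Grey bench test supply, fixed, 250 mm wide, 200 mm deep. Origin: centre of its underside on the bench; own x points to its back (away from the operator), y to its left, z up. Upright front 60 mm high at x = -100 mm. Apart from the listed things the bench is bare from x = 0.40 to 0.75 and y = -0.10 to 0.50 in the world.
- panel_middle (a point): Middle of the panel, which slopes up 16.9 degrees from z = 60 mm at the supply's front to 95 mm at x = +15 mm. Three switches stand on it side by side, 75 mm apart, in varying order: output (big bare bat lever), selector (under the guard), lamp (small flat paddle). Lever up the slope (to the supply's +x) is on or 24 V; down the slope, towards the operator, is off or 12 V.
- shelf_middle (a point): Middle of the flat shelf on the supply's back half, 95 mm above the bench, 85 mm deep (x = 15 to 100 mm of the supply) and 250 mm wide.
- output_switch: Mounting plate of the output toggle, fixed to the panel. Origin: on the panel's surface at the switch axis, axes parallel to the supply's (not tilted with the panel). The lever's pivot lies 9 mm above the panel, square to it.
- output_lever (a joint): Output toggle: bare round bat lever, 12 mm thick at its end, 36 mm from pivot to tip; swings in the supply's x-z plane. Over-centre: rad from square to the panel, +0.30 fully up the slope (on, as at the start), -0.30 fully down (off). A push of about 3.5 N at the tip starts it; past 0 it snaps over and stays.
- output_tip (a point): Point at the end of the output lever, on its axis.
- selector_switch: Mounting plate of the 12/24 V selector, fixed to the panel; origin and axes as for the output switch.
- selector_lever (a joint): Selector toggle: round bat lever 10 mm thick at its end, 32 mm from pivot (9 mm above the panel) to tip, under the guard at first. Over-centre, -0.30 down the slope (12 V, as at the start), +0.30 up (24 V). A push of about 3 N at the tip starts it; it can be pushed only when the guard is up.
- selector_tip (a point): Point at the end of the selector lever, on its axis.
- guard (a joint): Grey flip-up guard over the selector: cover open below, 66 mm long down the slope from its hinge, 32 mm wide, roof 50 mm above the panel. 0 shut, 1.75 rad fully up; needs 45 mm clear behind its hinge. Over-centre: below 0.87 it falls shut, beyond it swings up by itself and stays. Under 2 N at the lip lifts it. Lift it by the lip or pinch its sides.
- guard_hinge (a point): Point on the guard's hinge line, middle of its width; the line runs along the supply's y. 30 mm up the slope from the switch axis and 7 mm above the panel.
- guard_lip (a point): Middle of the lip at the guard's lower (operator's) end: a 3 mm thick tongue, 32 mm wide, that sticks out 14 mm from the guard's front wall, parallel to the panel, with 26 mm free below it. A fingertip goes under it to lift the guard.
- lamp_lever (a joint): Panel-lamp toggle: flat steel paddle 12 mm wide and 4 mm thick, 21 mm from pivot to tip. +0.30 up (on, as at the start), -0.30 down; must be left as it is.
- lamp_tip (a point): Point at the end of the lamp lever.
- tape_measure_centre (a point): Yellow pocket tape measure, loose, standing on the shelf of the supply behind the guard, in its way. 34 mm thick (own x), 68 mm long (own y), 58 mm high (own z). This point is its centre, half-way up. Weight about 0.3 kg. Its flat faces (34 mm apart) point roughly to the supply's left and right.
- tape_measure: The same tape measure; origin: centre of its underside.
- penetrant_can: Green spray can standing beside the box, 59 mm diameter, 208 mm high. Origin: centre of its underside. Loose, not to be disturbed.
- jar_screws: Glass jar of screws with a tin lid standing beside the box, 70 mm diameter, 92 mm high. Origin: centre of its underside. Loose, not to be disturbed.
- tape_black: Roll of black tape lying flat in front of the box, 59 mm diameter, 19 mm high. Origin: centre of its underside. Loose, not to be disturbed.
There are look-alikes about, which are no part of the job. What is meant by the tape_measure is not pink or turquoise, and is the larger of those in its own colour.

How it is judged:
By the outcome, as a careful person would: the job done as asked, in the order asked, and still so for the second after the job is handed in, with the robot touching nothing.
It also fails if it takes over 66 s, if anything falls off the work surface, if the arm or the gripper's body presses on something with over 40 N, if the wrist force passes 120 N, or if a joint passes its speed limit or range.

### The arm

A 6-joint arm with a two-finger parallel gripper is mounted at the origin on a cart in front of the work surface, level with it; the furniture and walls round the work are solid. World frame = base frame: x ahead of the robot, y to its left, z up, the work surface at z = 0. Lengths are in m, angles in rad, forces in N, time in s.
With the tool pointing down it reaches from about 0.375 to 0.9 m from the base axis. Payload 3.1 kg.
Tool frame: the origin (TCP) lies at the centre of the arm's flange, where the gripper is bolted on; the fingertips stand 173 mm ahead of it and the grasp point (between the pads) lies 155 mm ahead of it; z points along the fingers, y is the line along which they close (so a half turn about z gives the same grasp; the last joint's range is limited). The gripper opens to 85 mm and grips with 20 to 120 N. Pads are 22 mm wide; open, the fingers measure 114 mm over their backs; the gripper's body (76 mm by 85 mm) begins 54 mm behind the grasp point. The pads swing forward as they close: fully open they stand 13 mm farther back than shut.
Start: joints at [1.018, 0.527, 1.433, -0, 1.181, -0.178], TCP at [0.229, 0.582, 0.405] pointing down, gripper open.
Joint ranges: [-3.08, 3.08], [-0.75, 2.2], [0.22, 2.44], [-1.43, 4.57], [0, 2.65], [-2.85, 2.85]. Speed limits (rad/s): [2.79, 2.79, 3.14, 3.14, 3.14, 3.14].

### API

Orientations are given as a unit quaternion [x, y, z, w].
In Python, from station import * gives the robot as it stands.
- The arm moves only by the shell command python3 -m jog 'ROWS' [OPENING] [FORCE]. ROWS is a JSON object of lists of equal length, an entry for each row: "linear": the shift along the world's x, y, z in mm, a list of three; "turn": the turn about the world's z in units of 5 degrees (1.0 is 5 degrees). A call has 1 to 12 rows; each row shifts and turns the commanded pose from where the row before left it; what a row does not reach is not made up. A row lasts 1/8 s, in which the tool goes at most 62.5 mm and 10.7 degrees, less where a joint would pass 70% of its speed; a pose out of reach is approached as far as the arm can. A call is refused whole if a number of a shift passes 62.5 or a number of a turn 1, either way. A call with a gripper value outside its range is refused whole. OPENING is the opening, from 0 (shut) to 1 (fully open), set as the call begins (- or left out, the last holds). The fingers move at their own pace and stop on an object; FORCE is the grip in N (left out, the last holds). Time passes only in rows, so rows that do not move let the fingers close. It gives the time, the measured TCP pose, the force, the opening and the grip force at its end, in the units of the state.
- sense(): the state, without advancing time (a new reading comes with each control period).
- snapshot(name): name is "scene" or "top" or "wrist"; returns the picture (480x640x3 uint8, red, green, blue); there is no depth.
- get_calibration(name): a dict with "fx", "fy", "cx", "cy" (pixels), "world_to_cam" (4x4, takes a point from world to camera coordinates). Camera axes: x right, y down, z forward; pixel columns grow to the right and rows downward; lengths in m; the calibration is good to about 2 mm. A picture is of the moment at which its call begins: read the wrist's pose just before it. get_calibration takes no time and is no camera call; for the wrist camera it gives the pose at the moment of the call.
- sign_off(): hands the job in; it is judged then, once.
The state is a dict: "t": time; "q": joint angles; "qd": joint speeds; "tau": joint torques, N m; "tcp_pos": TCP position; "tool_rot": TCP orientation; "force": force on the tool from outside, world axes, zero at the start; "ft_torque": the same for the moment, N m; "finger_gap": opening from 0.0 (shut) to 1.0 (fully open); "gripper_force": force on a finger pad.
Only numpy, scipy, OpenCV 4.12 (cv2) and the standard library are available. Lean on these libraries where they do the work, as an engineer would, in place of code of your own. Each camera call takes 0.05 s, during which the arm holds its last target. There are 200 camera calls.

## Working session

There is one attempt and no reset: what is moved stays moved. The work goes in short steps, Python scripts to look and compute and a shell command to move; the robot and the scene stay as the last step left them, time stands still between calls to the robot, and variables do not carry over. Pictures are saved under pics/ and viewed, at most 10 in all, crops included, and the job is handed in when it is done.

```bash
ls; mkdir -p pics; python3 - <<'E'
from station import *
import cv2,json
s=sense();print({k:s[k] for k in('t','tcp_pos','tool_rot','finger_gap')})
for n in("scene","top"):
    im=snapshot(n);cv2.imwrite(f"pics/{n}0.png",im[:,:,::-1]);c=get_calibration(n);print(n,c)
E
```

```text
pics
{'t': 0.0, 'tcp_pos': array([0.22859499, 0.58131979, 0.40371536]), 'tool_rot': array([ 1.86314043e-01,  9.82489624e-01, -1.03085749e-03, -3.91741819e-04]), 'finger_gap': 1.0008757630150427}
scene {'fx': 450.09360084617043, 'fy': 450.09360084617043, 'cx': 315.7769178153445, 'cy': 233.02573887254454, 'world_to_cam': array([[ 0.80424956, -0.59423045,  0.00853346, -0.32554285],
       [-0.33454648, -0.46455982, -0.81991635,  0.35062173],
       [ 0.49118357,  0.65656253, -0.57241974,  0.54861091],
       [ 0.        ,  0.        ,  0.        ,  1.        ]])}
top {'fx': 576.9800218763169, 'fy': 576.9800218763169, 'cx': 299.7983975805991, 'cy': 237.58311726124094, 'world_to_cam': array([[-0.02584589, -0.99961624, -0.00996775,  0.16397228],
       [-0.98496168,  0.02716837, -0.17062349,  0.54786564],
       [ 0.17082882,  0.00540793, -0.98528588,  1.00531613],
       [ 0.        ,  0.        ,  0.        ,  1.        ]])}
```

View pics/scene0.png

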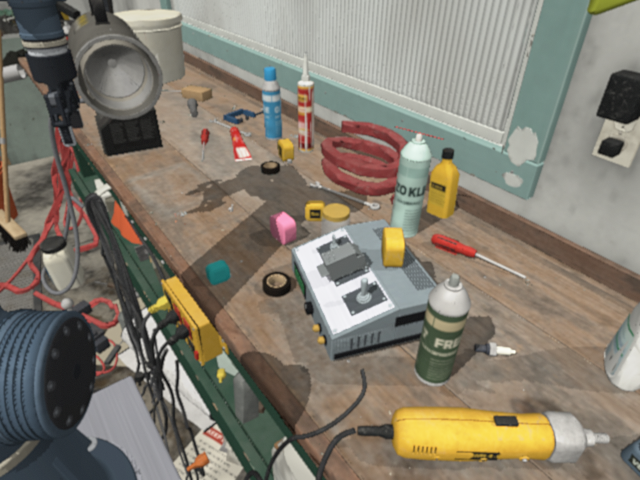

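View pics/top0.png

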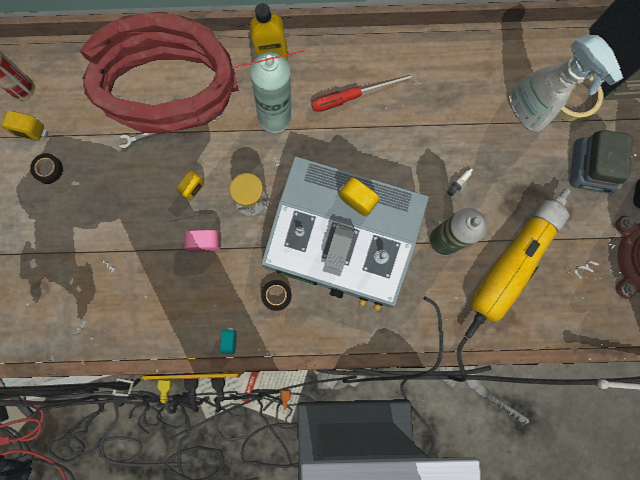

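The top view shows the supply at about px (345,230). The lamp switch (299,230) is at its left, the guard (340,245) in the middle and the output (381,257) at its right. The yellow tape is on the shelf (358,196), the can at (460,230), the jar at (247,190) and the black roll at (276,295). I'll enlarge to measure.

```bash
python3 - <<'E'
import cv2
a=cv2.imread("pics/top0.png")[145:315,230:495];cv2.imwrite("pics/topc.png",cv2.resize(a,None,fx=3,fy=3,interpolation=cv2.INTER_CUBIC))
a=cv2.imread("pics/scene0.png")[210:360,280:450];cv2.imwrite("pics/scc.png",cv2.resize(a,None,fx=4,fy=4,interpolation=cv2.INTER_CUBIC))
E
```

```text
(no output)
```

View pics/topc.png

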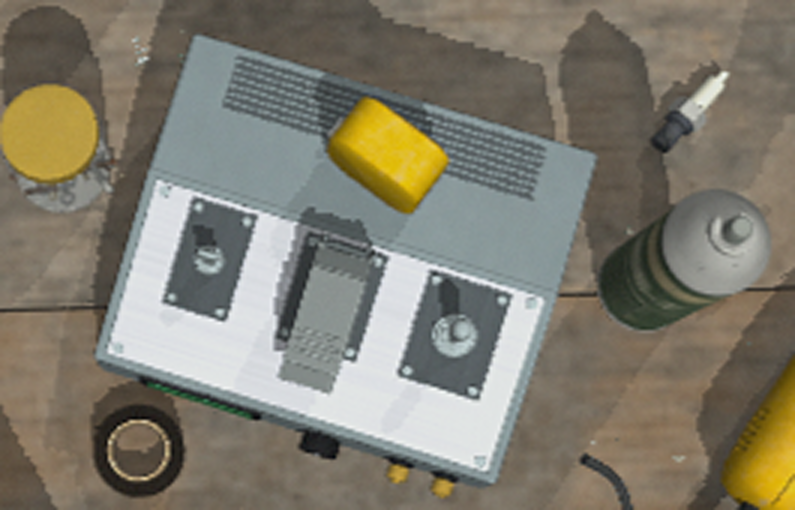

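View pics/scc.png

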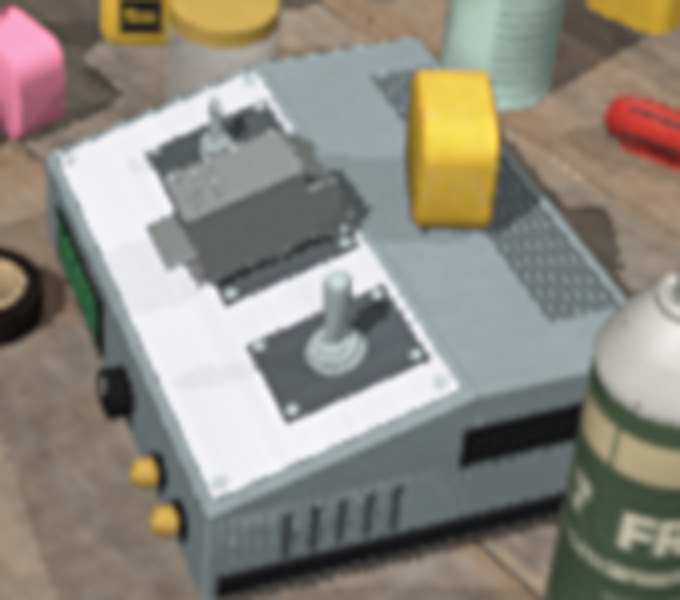

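```bash
cat > h.py <<'E'
from station import *
import numpy as np,cv2
from scipy.optimize import least_squares,minimize
def proj(n,P,c=None):
    c=c or get_calibration(n);M=c['world_to_cam'];p=np.atleast_2d(P)@M[:3,:3].T+M[:3,3]
    return np.c_[c['fx']*p[:,0]/p[:,2]+c['cx'],c['fy']*p[:,1]/p[:,2]+c['cy']]
def ray(n,uv,z,c=None):
    c=c or get_calibration(n);M=c['world_to_cam'];R=M[:3,:3];C=-R.T@M[:3,3]
    d=R.T@np.array([(uv[0]-c['cx'])/c['fx'],(uv[1]-c['cy'])/c['fy'],1]);return C+d*(z-C[2])/d[2]
def pose(x,y,a,P):
    c,s=np.cos(a),np.sin(a);P=np.atleast_2d(P)
    return np.c_[x+c*P[:,0]-s*P[:,1],y+s*P[:,0]+c*P[:,1],P[:,2]]
E
python3 - <<'E'
from h import *
K=np.array([[.1,.125,.095],[.1,-.125,.095],[-.1,-.125,.06],[-.1,.125,.06],[.015,.125,.095],[.015,-.125,.095]])
T=np.array([[193,36],[597,153],[494,484],[97,358],[152,178],[553,292]])/3+[230,145]
S=np.array([[420,40],[628,300],[205,497],[50,158],[258,72],[468,390]])/4+[280,210]
f=lambda v:np.r_[(proj('top',pose(*v,K))-T).ravel(),(proj('scene',pose(*v,K))-S).ravel()]
r=least_squares(f,[.47,.07,-.3],loss='soft_l1');print('supply',r.x,np.round(f(r.x).reshape(-1,2),1).tolist())
V=r.x
ph=np.radians(16.9);n=np.array([-np.sin(ph),0,np.cos(ph)]);u=np.array([np.cos(ph),0,np.sin(ph)])
for nm,uv in(('lamp plate',(210,260)),('sel',(330,300)),('outbase',(452,338))):
    w=ray('top',np.array(uv)/3+[230,145],.08);d=w[:2]-V[:2];c,s=np.cos(V[2]),np.sin(V[2]);print(nm,c*d[0]+s*d[1],-s*d[0]+c*d[1])
# tape by mask overlap
ms={}
for nm,(u0,u1,v0,v1) in(('top',(335,385,172,222)),('scene',(378,410,222,272))):
    im=cv2.imread(f'pics/{nm}0.png');h=cv2.cvtColor(im,cv2.COLOR_BGR2HSV)
    m=(cv2.inRange(h,(15,120,60),(35,255,255))>0);k=np.zeros_like(m);k[v0:v1,u0:u1]=1;ms[nm]=m&k;y,x=np.where(ms[nm]);print(nm,x.min(),x.max(),y.min(),y.max(),len(x))
cal={n:get_calibration(n) for n in ms}
B=np.array([[a*.017,b*.034,z] for a in(-1,1) for b,z in((-1,.1),(1,.1),(-1,.148),(1,.148),(-.8,.153),(.8,.153),(-.8,.095),(.8,.095))])
def cost(v):
    t=0
    for n,m in ms.items():
        k=np.zeros(m.shape,np.uint8);hull=cv2.convexHull((proj(n,pose(*v,B),cal[n])*16).astype(np.int32));cv2.fillConvexPoly(k,hull,1,shift=4);k=k>0
        t+=1-(k&m).sum()/(k|m).sum()
    return t
w0=ray('top',(359,197),.13);best=[]
for a in np.radians(np.arange(-90,90,15)):
    q=minimize(cost,[w0[0],w0[1],a],method='Nelder-Mead',options=dict(initial_simplex=[[w0[0],w0[1],a],[w0[0]+.01,w0[1],a],[w0[0],w0[1]+.01,a],[w0[0],w0[1],a+.2]]));best.append((q.fun,*q.x[:2],np.degrees(q.x[2])))
for b in sorted(best)[:5]:print(np.round(b,3))
for nm,uv,z in(('can',(737,228),.2),('jar',(49,133),.092),('roll',(139,450),.019)):print(nm,ray('top',np.array(uv)/3+[230,145],z))
E
```

```text
supply [ 0.55686134  0.07013017 -0.33207118] [[-0.4, -1.1], [0.2, 0.7], [0.3, 0.4], [-1.9, 0.1], [-1.4, -4.2], [1.9, -0.2], [-2.2, -2.0], [8.9, 12.3], [-0.8, 4.8], [-2.4, -1.3], [-0.0, -3.4], [2.1, 0.5]]
lamp plate -0.02530358247530719 0.0741470453473273
sel -0.026955306467213933 -0.00037096758632554003
outbase -0.027106587726950775 -0.07497922187180994
top 339 379 177 215 918
scene 382 404 228 266 817
[  0.411   0.611   0.049 -43.204]
[4.1100e-01 6.1000e-01 4.7000e-02 1.3659e+02]
[  0.412   0.61    0.047 -43.277]
[  0.414   0.61    0.047 -44.069]
[  0.415   0.612   0.049 -43.681]
can [ 0.54437019 -0.12664022  0.2       ]
jar [0.63392153 0.24167619 0.092     ]
roll [0.45076718 0.19550572 0.019     ]
```

```bash
cat > ov.py <<'E'
from h import *
K=np.array([[.1,.125,.095],[.1,-.125,.095],[-.1,-.125,.06],[-.1,.125,.06],[.015,.125,.095],[.015,-.125,.095]])
T=np.array([[193,36],[597,153],[494,484],[97,358],[152,178],[553,292]])/3+[230,145]
S=np.array([[420,40],[205,497],[50,158],[468,390]])/4+[280,210]
f=lambda v:np.r_[(proj('top',pose(*v,K))-T)[:4].ravel(),.7*(proj('scene',pose(*v,K[[0,2,3,5]]))-S).ravel()]
r=least_squares(f,[.55,.07,-.3],loss='soft_l1');V=r.x;print('supply',V,np.round(f(V).reshape(-1,2),1).tolist())
print(least_squares(lambda v:f(v)[:8],V).x)
out=[]
for n,(u,v) in(('top',(250,150)),('scene',(290,205))):
    im=cv2.imread(f'pics/{n}0.png');s=4;im=cv2.resize(im[v:v+140,u:u+190 if n=='top' else u+160],None,fx=s*.55,fy=s*.55)
    im=cv2.resize(cv2.imread(f'pics/{n}0.png')[v:v+150,u:u+100+35],None,fx=2.9,fy=2.9,interpolation=cv2.INTER_CUBIC)
    def L(P,c,cl=True):cv2.polylines(im,[((proj(n,P)-[u,v])*2.9).astype(np.int32)],cl,c,1)
    L(pose(*V,K[[0,1,2,3]]),(0,0,255));L(pose(*V,K[[4,5]]),(0,0,255))
    for z in(.095,.153):L(pose(.611,.048,np.radians(-43.5),[[a*.017,b*.034,z] for a,b in((1,1),(1,-1),(-1,-1),(-1,1))]),(255,0,0))
    out.append(im)
cv2.imwrite('pics/ov.png',np.hstack(out))
E
python3 ov.py
```

```text
supply [ 0.55745632  0.06961604 -0.33267293] [[-0.1, -1.4], [0.5, 0.4], [0.5, 0.1], [-1.6, -0.3], [-1.3, -1.3], [-0.2, 3.4], [-1.4, -0.9], [1.8, 0.4]]
[ 0.55692981  0.06935408 -0.32786341]
```

View pics/ov.png

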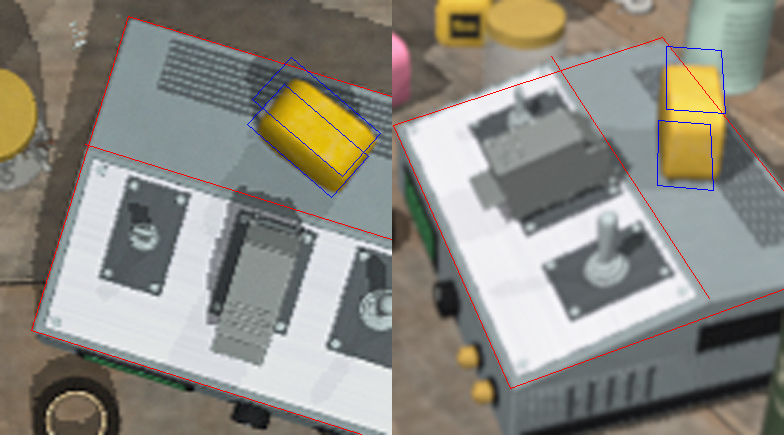

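```bash
cat > fit.py <<'E'
from h import *
ms={}
for nm,(u0,u1,v0,v1) in(('top',(335,385,172,222)),('scene',(378,410,222,280))):
    im=cv2.imread(f'pics/{nm}0.png');h=cv2.cvtColor(im,cv2.COLOR_BGR2HSV)
    m=(cv2.inRange(h,(12,110,30),(38,255,255))>0);k=np.zeros_like(m);k[v0:v1,u0:u1]=1;ms[nm]=m&k;y,x=np.where(ms[nm]);print(nm,x.min(),x.max(),y.min(),y.max(),len(x))
cal={n:get_calibration(n) for n in ms}
def box(lx,ly,h):
    r=.15
    return np.array([[a*lx/2,b*ly/2,.095+z*h] for a in(-1,1) for b,z in((-1,r),(1,r),(-1,1-r),(1,1-r),(-.75,1),(.75,1),(-.75,0),(.75,0))])
def cost(v):
    t=0
    for n,m in ms.items():
        k=np.zeros(m.shape,np.uint8);cv2.fillConvexPoly(k,cv2.convexHull((proj(n,pose(*v[:3],box(*v[3:])),cal[n])*16).astype(np.int32)),1,shift=4);k=k>0
        t+=1-(k&m).sum()/(k|m).sum()
    return t
w0=ray('top',(359,197),.12)
from scipy.optimize import differential_evolution
for lab,dims in(('free',[(.025,.075),(.025,.075),(.03,.075)]),('34x68x58',[(.034,.0341),(.068,.0681),(.058,.0581)]),('34x58x68',[(.034,.0341),(.058,.0581),(.068,.0681)])):
    q=differential_evolution(cost,[(w0[0]-.03,w0[0]+.03),(w0[1]-.03,w0[1]+.03),(-1.6,1.6)]+dims,seed=1,maxiter=60,popsize=10,polish=False);print(lab,round(q.fun,3),np.round(q.x,3))
E
python3 fit.py
```

```text
top 339 379 177 215 925
scene 382 404 228 266 829
free 0.059 [ 0.608  0.046 -0.679  0.03   0.058  0.054]
34x68x58 0.357 [ 0.61   0.048 -0.755  0.034  0.068  0.058]
34x58x68 0.365 [ 0.608  0.046 -0.737  0.034  0.058  0.068]
```

```bash
python3 -m jog '{"linear":[[22,-40,4],[22,-40,4],[22,-40,4],[22,-40,4],[22,-40,4],[22,-40,4],[22,-40,4],[22,-40,4],[22,-40,4],[22,-40,4],[22,-40,4],[22,-40,4]],"turn":[-1,-1,-1,-1,-1,-1,-1,-1,-1,-1,-1,-1]}' 0; python3 -m jog '{"linear":[[0,0,0],[0,0,0],[0,0,0],[0,0,0],[0,0,0],[0,0,0],[0,0,0]],"turn":[-1,-1,-1,-1,-1,-0.5,0]}'
python3 - <<'E'
from h import *
s=sense();print(s['t'],s['tcp_pos'],s['tool_rot'],s['q']);c=get_calibration('wrist');im=snapshot('wrist')
np.save('pics/w1.npy',c['world_to_cam']);print(c)
V=(.557,.0695,-.331)
im=im[:,:,::-1].copy();cv2.imwrite('pics/w1raw.png',im)
def L(P,col,cl=True):cv2.polylines(im,[proj('wrist',P,c).astype(np.int32)],cl,col,1)
K=np.array([[.1,.125,.095],[.1,-.125,.095],[-.1,-.125,.06],[-.1,.125,.06]]);L(pose(*V,K),(0,0,255));L(pose(*V,[[.015,.125,.095],[.015,-.125,.095]]),(0,0,255))
for z in(.095,.149):L(pose(.608,.046,-.679,[[a*.015,b*.029,z] for a,b in((1,1),(1,-1),(-1,-1),(-1,1))]),(255,0,0))
L(pose(*V,[[-.0294,-.075,.127],[-.0296,-.075,.0908]]),(0,255,0))
cv2.imwrite('pics/w1.png',im)
E
```

```text
t: 1.6
tcp_pos: [0.4931, 0.1002, 0.4526]
tool_rot: [0.654, 0.757, -0.0, -0.0]
force: [1.0, 0.3, 0.0]
finger_gap: 0.004
gripper_force: 0.0
t: 2.48
tcp_pos: [0.4926, 0.1016, 0.4524]
tool_rot: [0.814, 0.581, -0.0, -0.0]
force: [0.9, 0.1, -0.6]
finger_gap: 0.002
gripper_force: 0.0
2.475 [0.49258345 0.10160523 0.45238293] [ 8.13830766e-01  5.81101790e-01 -3.56874783e-04 -2.59867534e-04] [-1.91090926e-02  3.03832615e-01  1.67316453e+00 -9.41967848e-06
  1.16547840e+00  3.11527076e-01]
{'fx': 421.038311743192, 'fy': 421.038311743192, 'cx': 319.0948852360377, 'cy': 241.07164993285267, 'world_to_cam': array([[ 0.9461889 , -0.32360996, -0.00177912, -0.43380069],
       [-0.30895731, -0.90495518,  0.29257736,  0.19055105],
       [-0.09629097, -0.27628378, -0.9562402 ,  0.50027462],
       [ 0.        ,  0.        ,  0.        ,  1.        ]])}
```

View pics/w1.png

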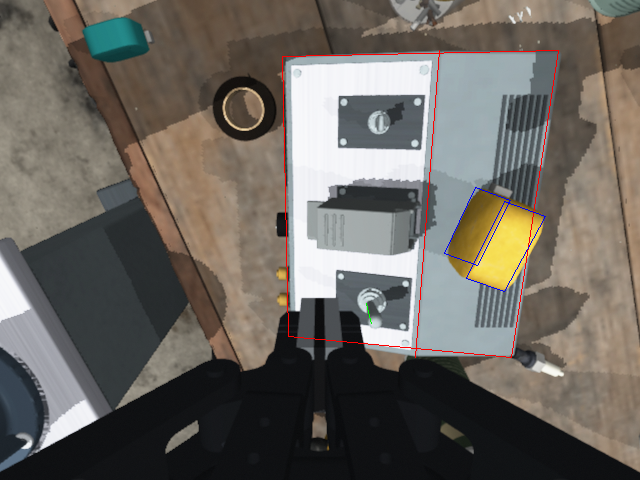

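The wrist view agrees with the fitted box outline (red). It shows the output lever at px (375,320), the guard (365,225), the lamp (378,121) and the tape (497,238) with its long axis skewed. First I'll push the output lever down from behind.

```bash
python3 -m jog '{"linear":[[14.3,-34.7,0],[14.3,-34.7,0],[14.3,-34.7,0],[0,0,-40],[0,0,-40],[0,0,-40],[0,0,-40],[0,0,-8],[0,0,0]],"turn":[0,0,0,0,0,0,0,0,0]}' 
python3 - <<'E'
from h import *
c=get_calibration('wrist');im=snapshot('wrist')[:,:,::-1].copy();cv2.imwrite('pics/w2.png',im)
E
```

```text
t: 3.65
tcp_pos: [0.536, -0.0026, 0.2848]
tool_rot: [0.814, 0.581, -0.0, -0.0]
force: [-1.0, 0.4, -0.4]
finger_gap: -0.001
gripper_force: 0.0
```

View pics/w2.png

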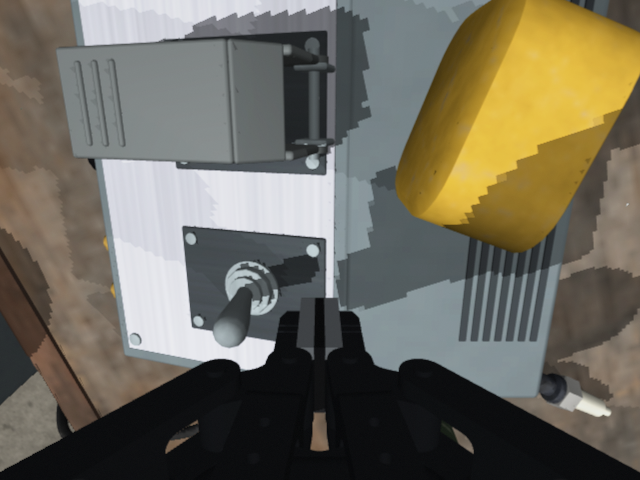

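The fingertips stand just behind (right of) the lever tip at (232,330). Now I push down the slope.

```bash
python3 -m jog '{"linear":[[-5,1.7,0],[-5,1.7,0],[-5,1.7,0],[-5,1.7,0],[-5,1.7,0],[0,0,0]],"turn":[0,0,0,0,0,0]}' 
cat > lev.py <<'E'
import sys
from h import *
V=(.557,.0695,-.331)
def tip(a,ys,L):
    ph=.29496;b=a-ph;return np.array([-.0296+L*np.sin(b),ys,.0908+L*np.cos(b)])
if __name__=='__main__':
    n=sys.argv[1];c=get_calibration(n);im=snapshot(n)[:,:,::-1].copy()
    u,v,w,h=map(int,sys.argv[3:7]);k=600/w if w>=h else 500/h
    cv2.imwrite('pics/'+sys.argv[2]+'.png',cv2.resize(im[v:v+h,u:u+w],None,fx=k,fy=k,interpolation=cv2.INTER_CUBIC))
    for a in(-.3,.3):print(a,proj(n,pose(*V,tip(a,-.075,.036)),c),(proj(n,pose(*V,tip(a,-.075,.036)),c)-[u,v])*k)
E
python3 lev.py scene s3 330 210 110 90
```

```text
t: 4.45
tcp_pos: [0.5094, 0.0064, 0.2842]
tool_rot: [0.814, 0.581, -0.001, -0.001]
force: [0.1, -0.6, -0.5]
finger_gap: -0.002
gripper_force: 0.0
-0.3 [[351.17014559 284.01133783]] [[115.4735214  403.69820634]]
0.3 [[363.10897183 278.69335022]] [[180.59439182 374.69100122]]
```

View pics/s3.png

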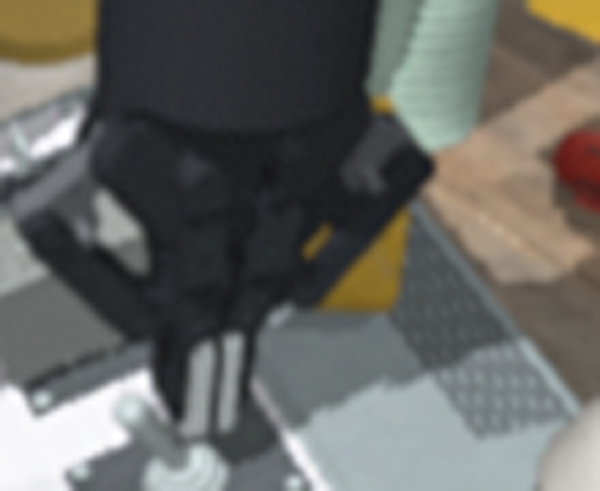

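The output lever now leans down (its tip at crop (130,408), near the predicted off position), so it is off. Next I refine the tape's pose with the third view and locate free bench space numerically.

```bash
cat >> fit.py <<'E'
print('--3 view')
im=cv2.imread('pics/w1raw.png');h=cv2.cvtColor(im,cv2.COLOR_BGR2HSV);m=cv2.inRange(h,(12,110,30),(38,255,255))>0;m[:,:420]=0;m[:,570:]=0;m[330:]=0
m[:150]=0;ms['wrist']=m
cw=dict(fx=421.038,fy=421.038,cx=319.095,cy=241.072,world_to_cam=np.load('pics/w1.npy'));cal['wrist']=cw
for lab,dims in(('free',[(.025,.075),(.025,.075),(.03,.075)]),):
    q=differential_evolution(cost,[(w0[0]-.03,w0[0]+.03),(w0[1]-.03,w0[1]+.03),(-1.6,1.6)]+dims,seed=1,maxiter=60,popsize=10,polish=False);print(lab,round(q.fun,3),np.round(q.x,3))
for nm,uv in(('pink',(202,240)),('turq',(228,342)),('yel2',(190,185)),('yel3',(22,125)),('free?',(165,300)),('edge',(165,365))):print(nm,ray('top',uv,.01))
s=sense();print(s['tcp_pos'],s['q'])
E
sed -i '/34x68x58/s/,(.34x68x58.*$/,):/' fit.py; python3 fit.py
```

```text
top 339 379 177 215 925
scene 382 404 228 266 829
free 0.059 [ 0.608  0.046 -0.679  0.03   0.058  0.054]
--3 view
free 0.271 [0.608 0.046 0.856 0.057 0.033 0.054]
pink [0.55908498 0.33477803 0.01      ]
turq [0.36767131 0.28636196 0.01      ]
yel2 [0.66721216 0.35825923 0.01      ]
yel3 [0.79850526 0.69025825 0.01      ]
free? [0.44765465 0.40340067 0.01      ]
edge [0.32929133 0.40173321 0.01      ]
[0.5098676  0.00628283 0.28433923] [-2.07132693e-01  5.62540716e-01  1.82673813e+00  6.17144929e-05
  7.54585911e-01  1.23824099e-01]
```

```bash
python3 -m jog '{"linear":[[7,-2.3,10],[0,0,40],[0,0,45],[0,0,45],[31,14,0],[30,14,0],[30,14,0],[0,0,0]],"turn":[0,0,0,0,-1,-1,-1,-1.4]}' 0.6; python3 -m jog '{"linear":[[0,0,0]],"turn":[0]}'
```

```text
t: 4.62
tcp_pos: [0.5105, 0.006, 0.2845]
tool_rot: [0.814, 0.581, -0.0, -0.0]
force: [0.9, -0.8, -0.3]
finger_gap: 0.001
gripper_force: 0.0out of range: a turn must lie within [-1, 1]
```

```bash
python3 -m jog '{"linear":[[7,-2.3,10],[0,0,40],[0,0,45],[0,0,45],[31,14,0],[30,14,0],[30,14,0],[0,0,0],[0,0,0],[0,0,0]],"turn":[0,0,0,0,-1,-1,-1,-1,-0.4,0]}' 0.6
python3 - <<'E'
from h import *
s=sense();q=s['tool_rot'];print(s['tcp_pos'],s['finger_gap'],np.degrees(np.arctan2(q[1]**2-q[0]**2,2*q[0]*q[1])))
c=get_calibration('wrist');im=snapshot('wrist')[:,:,::-1].copy();cv2.imwrite('pics/w4raw.png',im)
h=cv2.cvtColor(im,cv2.COLOR_BGR2HSV);m=(cv2.inRange(h,(12,110,30),(38,255,255))).astype(np.uint8)
n,l,st,ce=cv2.connectedComponentsWithStats(m)
i=1+np.argmax(st[1:,4]);print(st[i],ce[i]);cn,_=cv2.findContours((l==i).astype(np.uint8),0,2);print(cv2.minAreaRect(cn[0]))
for z in(.095,.149):print(z,proj('wrist',pose(.608,.046,-.7,[[a*.016,b*.029,z] for a,b in((1,1),(1,-1),(-1,-1),(-1,1))]),c).round().tolist())
cv2.imwrite('pics/w4.png',im)
E
```

```text
t: 5.88
tcp_pos: [0.6085, 0.0455, 0.425]
tool_rot: [0.91, 0.415, 0.0, 0.0]
force: [0.2, -0.0, -0.4]
finger_gap: 0.602
gripper_force: 0.0
[0.60852984 0.04551271 0.42504664] 0.6021692892651669 -40.94901586714031
[ 286  179   58  103 5605] [315.17377342 229.89491525]
((314.5, 230.0), (102.0, 57.0), 90.0)
0.095 [[338.0, 178.0], [338.0, 255.0], [295.0, 255.0], [293.0, 178.0]]
0.149 [[342.0, 191.0], [341.0, 283.0], [291.0, 283.0], [287.0, 192.0]]
```

Aligned with the model to a pixel or two. I descend and grip.

```bash
python3 -m jog '{"linear":[[0,0,-45],[0,0,-45],[0,0,-30],[0,0,-15],[0,0,-10],[0,0,0]],"turn":[0,0,0,0,0,0]}' && python3 -m jog '{"linear":[[0,0,0],[0,0,0],[0,0,0],[0,0,0],[0,0,0],[0,0,0]],"turn":[0,0,0,0,0,0]}' 0.1 40
```

```text
t: 6.68
tcp_pos: [0.6089, 0.0456, 0.2799]
tool_rot: [0.91, 0.415, 0.0, 0.0]
force: [-0.6, 0.5, 0.8]
finger_gap: 0.598
gripper_force: 0.0
t: 7.42
tcp_pos: [0.6091, 0.0458, 0.2809]
tool_rot: [0.91, 0.415, 0.001, 0.001]
force: [-1.1, 0.1, 6.4]
finger_gap: 0.395
gripper_force: 40.4
```

```bash
python3 -m jog '{"linear":[[0,0,15],[0,0,40],[0,0,45],[0,0,45],[-20,44,0],[-20,45,0],[-20,45,0],[-20,44,0],[-20,44,0],[-20,44,0],[-20,44,0],[-20,44,0]],"turn":[0,0,0,0,0,0,0,0,0,0,0,0]}' && python3 -m jog '{"linear":[[0,0,-45],[0,0,-45],[0,0,-45],[0,0,-45],[0,0,-35],[0,0,-15],[0,0,0]],"turn":[0,0,0,0,0,0,0]}'
```

```text
t: 8.93
tcp_pos: [0.4476, 0.4008, 0.4248]
tool_rot: [0.91, 0.415, -0.0, 0.0]
force: [1.0, 0.8, -2.3]
finger_gap: 0.392
gripper_force: 40.5
t: 9.8
tcp_pos: [0.4486, 0.3996, 0.1942]
tool_rot: [0.91, 0.415, -0.001, 0.0]
force: [0.6, -1.1, -2.6]
finger_gap: 0.392
gripper_force: 40.3
```

```bash
python3 -m jog '{"linear":[[0,0,-3],[0,0,-2],[0,0,-1],[0,0,0]],"turn":[0,0,0,0]}';python3 -m jog '{"linear":[[0,0,-1],[0,0,-1],[0,0,0]],"turn":[0,0,0]}'
```

```text
t: 10.3
tcp_pos: [0.4487, 0.3997, 0.1891]
tool_rot: [0.91, 0.415, 0.0, -0.0]
force: [-0.4, 0.4, -1.8]
finger_gap: 0.394
gripper_force: 40.3
t: 10.68
tcp_pos: [0.4486, 0.3997, 0.1865]
tool_rot: [0.91, 0.415, -0.0, 0.0]
force: [0.2, 0.4, -2.5]
finger_gap: 0.392
gripper_force: 40.3
```

```bash
python3 -m jog '{"linear":[[0,0,-0.7],[0,0,-0.6],[0,0,0]],"turn":[0,0,0]}';python3 -m jog '{"linear":[[0,0,-0.6],[0,0,-0.6],[0,0,0]],"turn":[0,0,0]}'
```

```text
t: 11.05
tcp_pos: [0.4486, 0.3997, 0.186]
tool_rot: [0.91, 0.415, 0.0, 0.0]
force: [-1.1, -1.0, 4.1]
finger_gap: 0.394
gripper_force: 41.0
t: 11.42
tcp_pos: [0.4486, 0.3997, 0.1859]
tool_rot: [0.91, 0.415, 0.0, 0.0]
force: [-3.2, -2.1, 11.9]
finger_gap: 0.393
gripper_force: 42.0
```

Tape is standing. I release it, retreat, and go over the guard with the closing line along the supply's y.

```bash
python3 -m jog '{"linear":[[0,0,0],[0,0,0],[0,0,0],[0,0,10],[0,0,40],[0,0,45],[0,0,45],[0,0,45],[0,0,49]],"turn":[0,0,0,0,0,0,0,0,0]}' 0.6 && python3 -m jog '{"linear":[[6,-38.7,0],[6,-38.7,0],[6,-38.7,0],[6,-38.7,0],[6,-38.7,0],[6,-38.7,0],[6,-38.7,0],[6,-38.7,0],[0,0,0],[0,0,0],[0,0,0],[0,0,0]],"turn":[-1,-1,-1,-1,-1,-1,-1,-1,-1,-1,-1,-1]}' && python3 -m jog '{"linear":[[0,0,0],[0,0,0],[0,0,0]],"turn":[-1,-0.6,0]}'
python3 - <<'E'
from h import *
V=(.557,.0695,-.331)
s=sense();q=s['tool_rot'];print(s['tcp_pos'],np.degrees(np.arctan2(q[1]**2-q[0]**2,2*q[0]*q[1])),s['q'])
c=get_calibration('wrist');im=snapshot('wrist')[:,:,::-1].copy()
u=np.array([.9568,0,.2907]);n=np.array([-.2907,0,.9568]);O=np.array([-.027,0,.0822])
def L(P,col):cv2.polylines(im,[proj('wrist',pose(*V,P),c).astype(np.int32)],True,col,1)
L([O+a*u+b*np.array([0,1,0])+.05*n for a,b in((-.036,.016),(-.036,-.016),(.03,-.016),(.03,.016))],(0,0,255))
L([O+a*u+b*np.array([0,1,0])+.029*n for a,b in((-.036,.016),(-.036,-.016),(-.05,-.016),(-.05,.016))],(255,0,0))
a=im;t=snapshot('top')[:,:,::-1];b=t[200:380,130:290];b=cv2.resize(b,None,fx=1,fy=1)
a[300:480,0:160]=b
cv2.imwrite('pics/w5.png',a)
E
```

```text
t: 12.55
tcp_pos: [0.4482, 0.3994, 0.4201]
tool_rot: [0.91, 0.415, -0.0, 0.0]
force: [0.9, 0.2, 0.4]
finger_gap: 0.602
gripper_force: 0.0
t: 14.05
tcp_pos: [0.4964, 0.09, 0.4187]
tool_rot: [0.995, -0.097, 0.0, -0.0]
force: [0.1, -0.0, 0.4]
finger_gap: 0.6
gripper_force: 0.0
t: 14.42
tcp_pos: [0.4964, 0.0901, 0.4187]
tool_rot: [0.986, -0.165, 0.0, -0.0]
force: [-0.1, -0.6, 0.3]
finger_gap: 0.601
gripper_force: 0.0
[0.49644969 0.09013674 0.41867357] -108.93670997613037 [-4.22046635e-02  3.47557156e-01  1.71341101e+00  2.52571566e-05
  1.08007167e+00  1.85908771e+00]
```

View pics/w5.png

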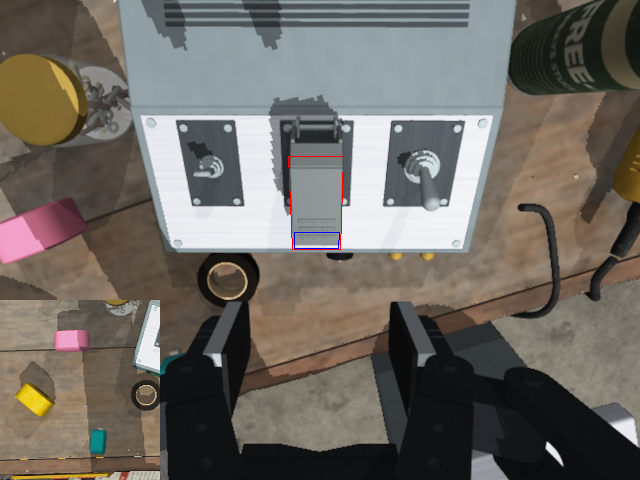

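The picture shows the yellow tape standing clear (inset px (35,400)) and the output lever down. The guard's lip outline (blue) matches at (317,240), but the roof front differs from my model. I'll check it numerically.

```bash
python3 - <<'E'
from h import *
V=(.557,.0695,-.331)
W=np.load('pics/w1.npy').copy();W[:3,3]-=W[:3,:3]@(np.array([.536,-.0026,.2848])-[.4926,.1016,.4524])
c=dict(fx=421.038,fy=421.038,cx=319.095,cy=241.072,world_to_cam=W)
u=np.array([.9568,0,.2907]);n=np.array([-.2907,0,.9568]);O=np.array([-.027,0,.0822])
R=W[:3,:3];C=-R.T@W[:3,3];cs,sn=np.cos(V[2]),np.sin(V[2])
S=lambda w:np.array([cs*w[0]+sn*w[1],-sn*w[0]+cs*w[1],w[2]])
c0=S(C-[V[0],V[1],0])-O
for nm,uv in(('fl',(58,48)),('fr',(75,157)),('rl',(228,40)),('rr',(235,162)),('plate tr',(327,32)),('plate br',(327,173)),('out plate tl',(183,227)),('tr',(326,239)),('br',(310,355)),('bl',(190,327))):
    d=S(R.T@np.array([(uv[0]-c['cx'])/c['fx'],(uv[1]-c['cy'])/c['fy'],1]))
    o=[]
    for h in((0,) if 'pl' in nm or nm in('tr','br','bl') else (.03,.04,.05)):
        t=(h-c0@n)/(d@n);p=c0+t*d;o.append((h,round(p@u*1e3,1),round(p[1]*1e3,1)))
    print(nm,o)
E
```

```text
fl [(0.03, np.float64(-52.3), np.float64(19.1)), (0.04, np.float64(-41.7), np.float64(17.5)), (0.05, np.float64(-31.1), np.float64(15.8))]
fr [(0.03, np.float64(-52.8), np.float64(-18.0)), (0.04, np.float64(-42.2), np.float64(-16.7)), (0.05, np.float64(-31.5), np.float64(-15.5))]
rl [(0.03, np.float64(13.3), np.float64(18.9)), (0.04, np.float64(18.6), np.float64(17.2)), (0.05, np.float64(24.0), np.float64(15.6))]
rr [(0.03, np.float64(13.3), np.float64(-17.6)), (0.04, np.float64(18.7), np.float64(-16.4)), (0.05, np.float64(24.0), np.float64(-15.1))]
plate tr [(0, np.float64(35.8), np.float64(24.8))]
plate br [(0, np.float64(36.1), np.float64(-24.2))]
out plate tl [(0, np.float64(-30.3), np.float64(-50.9))]
tr [(0, np.float64(35.9), np.float64(-50.5))]
br [(0, np.float64(28.9), np.float64(-104.9))]
bl [(0, np.float64(-31.8), np.float64(-100.8))]
```

Roof is ±15.6 mm wide at h = 50 mm, s = -31 to +24, so the pinch point is good. I descend and pinch lightly.

```bash
python3 -m jog '{"linear":[[0,0,-45],[0,0,-45],[0,0,-35],[0,0,-20],[0,0,-13],[0,0,0]],"turn":[0,0,0,0,0,0]}' && python3 -m jog '{"linear":[[0,0,0],[0,0,0],[0,0,0],[0,0,0],[0,0,0]],"turn":[0,0,0,0,0]}' 0.1 25
```

```text
t: 15.28
tcp_pos: [0.4966, 0.0901, 0.2597]
tool_rot: [0.986, -0.165, -0.001, 0.0]
force: [-0.3, 0.8, 0.2]
finger_gap: 0.598
gripper_force: 0.0
t: 15.9
tcp_pos: [0.4971, 0.0911, 0.2613]
tool_rot: [0.986, -0.166, 0.001, -0.001]
force: [1.2, 6.7, -1.4]
finger_gap: 0.372
gripper_force: 27.2
```

```bash
python3 -m jog '{"linear":[[1.4,-0.4,5.5],[1.3,-0.5,5.4],[2.2,-0.7,5.2],[2.2,-0.8,5.1],[3,-1,4.7],[3.1,-1.1,4.6],[0,0,0]],"turn":[0,0,0,0,0,0,0]}'; python3 -m jog '{"linear":[[3.8,-1.3,4],[3.8,-1.3,4],[4.3,-1.5,3.3],[4.4,-1.5,3.2],[4.8,-1.6,2.5],[4.8,-1.7,2.4],[0,0,0]],"turn":[0,0,0,0,0,0,0]}'
```

```text
t: 16.77
tcp_pos: [0.51, 0.0868, 0.2916]
tool_rot: [0.986, -0.165, 0.001, -0.001]
force: [1.2, 6.3, -1.2]
finger_gap: 0.366
gripper_force: 25.8
t: 17.65
tcp_pos: [0.535, 0.0782, 0.3108]
tool_rot: [0.986, -0.165, -0.001, -0.002]
force: [-1.5, 7.3, 0.0]
finger_gap: 0.371
gripper_force: 25.4
```

```bash
python3 -m jog '{"linear":[[5.1,-1.8,1.7],[5.2,-1.8,1],[0,0,0]],"turn":[0,0,0]}'; python3 -m jog '{"linear":[[0,0,0],[0,0,0],[0,0,0],[0,0,0],[0,0,0],[0,0,0]],"turn":[0,0,0,0,0,0]}' 0.7
python3 -m jog '{"linear":[[0,0,20],[0,0,40],[0,0,40],[-30,10,0],[-40,14,0],[-40,14,0],[0,0,0]],"turn":[0,0,0,0,0,0,0]}' 0 
python3 - <<'E'
from h import *
cv2.imwrite('pics/top6.png',snapshot('top')[:,:,::-1]);cv2.imwrite('pics/sc6.png',snapshot('scene')[:,:,::-1])
c=get_calibration('wrist');V=(.557,.0695,-.331);print(sense()['tcp_pos'])
cv2.imwrite('pics/w6.png',snapshot('wrist')[:,:,::-1])
O=np.array([-.0255,0,.0826]);P=O+.009*np.array([-.2907,0,.9568])
for n in('top','scene','wrist'):
  for a in(-.3,.3):
    b=a-.295;print(n,a,proj(n,pose(*V,P+.03*np.array([np.sin(b),0,np.cos(b)])),get_calibration(n)).round(1))
E
```

```text
t: 18.02
tcp_pos: [0.5452, 0.0747, 0.3138]
tool_rot: [0.986, -0.165, -0.001, -0.002]
force: [-1.6, 6.0, 1.0]
finger_gap: 0.368
gripper_force: 25.8
t: 18.77
tcp_pos: [0.5461, 0.0731, 0.3127]
tool_rot: [0.986, -0.165, -0.0, 0.0]
force: [-0.1, 0.2, -0.1]
finger_gap: 0.702
gripper_force: 0.0
t: 19.65
tcp_pos: [0.4328, 0.1119, 0.4125]
tool_rot: [0.986, -0.164, -0.002, 0.0]
force: [-0.5, -0.6, 0.0]
finger_gap: 0.001
gripper_force: 0.0
[0.43624119 0.11121487 0.41320851]
top -0.3 [[338.4 251.5]]
top 0.3 [[341.4 241.6]]
scene -0.3 [[338.1 258.2]]
scene 0.3 [[347.3 254.2]]
wrist -0.3 [[317.3 102.1]]
wrist 0.3 [[317.2  71. ]]
```

```bash
python3 - <<'E'
from h import *
V=(.557,.0695,-.331);u=np.array([.9568,0,.2907]);n=np.array([-.2907,0,.9568]);O=np.array([-.027,0,.0822]);t=cv2.imread('pics/top6.png');t0=cv2.imread('pics/top0.png')
for s,h in((-.045,0),(-.045,.028),(-.02,.05),(.0,.05),(.02,.05)):
    p=proj('top',pose(*V,O+s*u+h*n))[0].round().astype(int);print(s,h,p,t0[p[1],p[0]],t[p[1],p[0]])
# upright guard outline point: lip side when at 1.75
H=O+.03*u+.007*n
for d in(.03,.06):
    p=proj('scene',pose(*V,H+d*np.array([-.12,0,.993])+np.array([.02,-.016,0])))[0].round().astype(int);print(p,cv2.imread('pics/scene0.png')[p[1],p[0]],cv2.imread('pics/sc6.png')[p[1],p[0]])
E
python3 -m jog '{"linear":[[17.7,-6.1,0],[17.5,-6.1,0],[17.5,-6.1,0],[0,0,-40],[0,0,-40],[0,0,-35],[0,0,-17],[0,0,0]],"turn":[0,0,0,0,0,0,0,0]}' 0
```

```text
-0.045 0 [333 269] [134 137 129] [95 86 73]
-0.045 0.028 [332 271] [135 137 130] [94 83 68]
-0.02 0.05 [336 260] [140 143 135] [92 81 68]
0.0 0.05 [339 248] [147 149 140] [87 77 61]
0.02 0.05 [343 237] [142 146 138] [79 72 59]
[374 252] [150 148 138] [100 101  99]
[374 239] [169 166 154] [ 99 100  97]
t: 20.8
tcp_pos: [0.4895, 0.0923, 0.2792]
tool_rot: [0.986, -0.165, -0.002, 0.0]
force: [-0.4, 0.6, 0.1]
finger_gap: -0.002
gripper_force: 0.0
```

The scene pixels where the raised guard should stand have turned to guard grey. I push the selector up the slope.

```bash
python3 -m jog '{"linear":[[4.7,-1.6,0],[4.7,-1.6,0],[4.7,-1.6,0],[4.7,-1.6,0],[0,0,0]],"turn":[0,0,0,0,0]}'; python3 -m jog '{"linear":[[2.8,-1,0],[2.8,-1,0],[0,0,0]],"turn":[0,0,0]}'; python3 -m jog '{"linear":[[1.9,-0.7,0],[1.9,-0.7,0],[0,0,0]],"turn":[0,0,0]}'
python3 - <<'E'
from h import *
cv2.imwrite('pics/w7.png',snapshot('wrist')[:,:,::-1])
E
```

```text
t: 21.42
tcp_pos: [0.5063, 0.0868, 0.2811]
tool_rot: [0.986, -0.165, -0.002, 0.0]
force: [-2.8, 0.7, 1.8]
finger_gap: 0.003
gripper_force: 1.5
t: 21.8
tcp_pos: [0.5143, 0.0841, 0.281]
tool_rot: [0.986, -0.165, 0.001, -0.0]
force: [0.4, -0.6, -0.9]
finger_gap: 0.003
gripper_force: 0.0
t: 22.18
tcp_pos: [0.5163, 0.0832, 0.2806]
tool_rot: [0.986, -0.165, -0.001, -0.0]
force: [-4.1, 1.6, 1.4]
finger_gap: -0.001
gripper_force: 1.5
```

```bash
python3 -m jog '{"linear":[[-10,3.5,0],[-11,3.8,0],[-11.2,3.8,0],[-8,-23.7,2],[-8.2,-23.6,0],[-8.2,-23.6,0],[0,0,0]],"turn":[0,0,0,0,0,0,0]}'; python3 -m jog '{"linear":[[5.7,-2,0],[5.7,-2,0],[5.7,-2,0],[5.7,-2,0],[0,0,0]],"turn":[0,0,0,0,0]}'; python3 -m jog '{"linear":[[2.8,-1,0],[2.8,-1,0],[0,0,0]],"turn":[0,0,0]}';  python3 -m jog '{"linear":[[1.9,-0.7,0],[1.9,-0.7,0],[0,0,0]],"turn":[0,0,0]}'
```

```text
t: 23.1
tcp_pos: [0.4596, 0.0225, 0.2829]
tool_rot: [0.986, -0.166, -0.0, 0.0]
force: [-0.4, 0.3, -0.4]
finger_gap: 0.0
gripper_force: 0.0
t: 23.72
tcp_pos: [0.4809, 0.0166, 0.2822]
tool_rot: [0.986, -0.164, -0.004, -0.0]
force: [-3.7, 1.8, 2.1]
finger_gap: 0.002
gripper_force: 1.7
t: 24.1
tcp_pos: [0.4896, 0.013, 0.2829]
tool_rot: [0.986, -0.165, 0.001, 0.0]
force: [0.3, 0.1, -0.8]
finger_gap: -0.005
gripper_force: 0.0
t: 24.48
tcp_pos: [0.4912, 0.0123, 0.2826]
tool_rot: [0.986, -0.165, -0.002, -0.0]
force: [-4.6, 2.8, 3.8]
finger_gap: -0.001
gripper_force: 2.4
```

Snapped over and at the stop. I retreat well clear and look once more.

```bash
python3 -m jog '{"linear":[[-12,4,0],[-16,5.5,0],[0,0,40],[0,0,45],[0,0,45],[-10,45,0],[-10,45,0],[-10,45,0],[-10,45,0],[0,50,0],[0,50,0],[0,0,0]],"turn":[0,0,0,0,0,0,0,0,0,0,0,0]}'
python3 - <<'E'
from h import *
t=snapshot('top')[:,:,::-1];s=snapshot('scene')[:,:,::-1]
a=cv2.resize(t[150:320,120:490],(800,368),interpolation=cv2.INTER_CUBIC)
b=cv2.resize(s[205:335,285:475],(336,230),interpolation=cv2.INTER_CUBIC)
d=cv2.resize(t[205:295,265:425],(409,230),interpolation=cv2.INTER_CUBIC)
o=np.zeros((600,800,3),np.uint8);o[:368]=a;o[369:599,:336]=b;o[369:599,340:749]=d
cv2.imwrite('pics/fin.png',o)
E
```

```text
t: 25.98
tcp_pos: [0.4242, 0.3039, 0.4129]
tool_rot: [0.987, -0.162, 0.001, -0.001]
force: [-0.8, -0.8, -0.6]
finger_gap: 0.003
gripper_force: 0.0
```

View pics/fin.png

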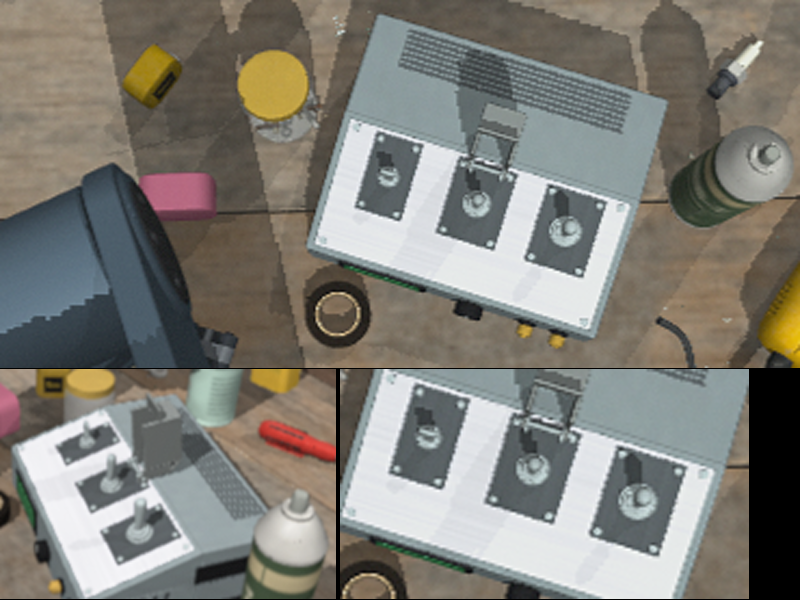

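The guard stands up at (495,135). The selector lever (478,203) and output lever (565,230) are both up, and the lamp lever, can, jar and roll look unchanged. The arm hides the tape here, but it was seen standing at t = 14 s.

```bash
python3 -c "
from station import *
print(sign_off())"
```

```text
the job is handed in; nothing more can be done
None
```

The supply is changed over to 24 V with its guard standing up and the output back on, the tape measure is upright on the bench, the lamp toggle, can, jar and tape roll look undisturbed, and the job was handed in at about 26 s.

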